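# Clamp a soft soldering block with the click dial

## Task

Lay the pale pumice block flat on the bed of the blue click clamp, lengthwise between its two jaws, and let go of it. Turn the clamp's round dial clockwise, click by click, until you feel the sprung jaw has pushed the block against the fixed jaw and begins to bear on it, then give it three clicks more and take your hand away. The block is soft: do not over-tighten it, and leave the other things where they are.

Things in the scene. Friction and masses are not known exactly. Their poses are not given: they have to be found in the camera images.
- clamp: Blue and grey click clamp fixed to the bench; grey bed plate 66 x 256 mm, top z = 8 mm, long along y. Origin: underside of the bed; z up. Fixed jaw at the -y end: face in the plane y = -75 mm, looking to +y, top z = 38 mm. Work lies on the bed against that face, centred on x = 0; the bay's sides are open. Blue housing with the dial: y = 71 to 155 mm, top z = 44 mm.
- bed_end (a point): Foot of the fixed jaw's face on the bed's top surface (z = 8 mm), x = 0. Axes as the clamp's; the free bay runs from here along +y and is 82 to 102 mm long at the start. Behind the clamp a wooden drawer chest, taller than the hand's fingers, begins at world x = 0.64 m (y = -0.1 to 0.27 m): keep hand and arm clear of it.
- jaw: Moving jaw: dark carriage 54 x 12 x 30 mm with a cork-faced pad ahead of it on a 1.0 N/mm spring (20 mm travel) and a screwed foot. Origin: foot of the carriage's side facing the fixed jaw; in the clamp frame y = 55 mm at dial 0, moving to -y 12 mm per rad (3.14 mm a click). The pad (40 mm wide, z = 11 to 38 mm) has its face 28 to 44 mm ahead of the origin, varying and not measured.
- dial (a joint): Dial turn in rad, growing clockwise from above, which closes the jaw; 0 open, stop at 4.6, starts at 0 or one click on. Clicks (detents) at whole multiples of 0.2618; click torque 0.23 to 0.29 N m x sin(24 x reading), friction 0.01. Once the block is held against the fixed jaw each click adds 3.1 N and 0.038 N m; sliding the loose block takes under 1.5 N. Clicks hold when let go.
- dial_grip (a point): On the dial's vertical axis (clamp x = 0, y = 113 mm), at the height to grip, 68 mm above the bench. The dial is a black knurled round knob of 48 mm diameter, gripped between z = 52 and 79 mm above the bench (a flange of 56 mm diameter lies below that); silvery top with a red pointer line.
- pumice_block: Pale yellow pumice block, 47 (x) x 76 (y) x 33 (z) mm, about 0.1 kg, lying loose on the bench. Origin: centre of its underside.
- charcoal_block: Black charcoal block, 66 x 101 x 33 mm, loose bystander; origin at the centre of its underside.
- loupe: Small black eye loupe, 35 x 35 x 26 mm, loose bystander.
There are look-alikes about, which are no part of the job. Of the things that look like the pumice_block, the middle-sized one is meant.

How it is judged:
By the outcome, as a careful person would: the job done as asked, in the order asked, and still so for the second after the job is handed in, with the robot touching nothing.
It also fails if it takes over 72 s, if anything falls off the work surface, if the arm or the gripper's body presses on something with over 40 N, if the wrist force passes 120 N, or if a joint passes its speed limit or range.

## Robot

A 6-joint arm with a two-finger parallel gripper is mounted at the origin on a cart in front of the work surface, level with it; the furniture and walls round the work are solid. World frame = base frame: x ahead of the robot, y to its left, z up, the work surface at z = 0. Lengths are in m, angles in degrees, forces in N, time in s.
With the tool pointing down it reaches from about 0.35 to 0.875 m from the base axis. Payload 4.2 kg.
Tool frame: the origin (TCP) lies midway between the tips of the shut fingers; the grasp point (between the pads) lies 19 mm behind it; z points along the fingers, y is the line along which they close (so a half turn about z gives the same grasp; the last joint's range is limited). The gripper opens to 87 mm and grips with 3 to 60 N. Pads are 19 mm wide; open, the fingers measure 117 mm over their backs; the gripper's body (75 mm by 190 mm) begins 51 mm behind the grasp point.
Start: joints at [79.847, 22.042, 0.453, 0, -68.411, -14.817], TCP at [0.264, 0.567, 0.223] pointing down, gripper open.
Joint ranges: [-179.83, 179.83], [-69.29, 118.12], [-61.27, 80.66], [-181.25, 117.63], [-171.15, -9.14], [-177.46, 177.46]. Speed limits (degrees/s): [159.86, 159.86, 180, 180, 180, 180].

## Interface

Orientations are given as a 3x3 rotation matrix whose columns are the frame's x, y, z axes.
In Python, from station import sense, capture, finish_job, silhouettes, landmark_of gives the robot as it stands.
- The arm moves only by the tool step_arm, never from a script. Its arguments are lists of equal length, an entry for each row: "linear": the shift along the tool's x, y, z in mm, a list of three; "delta_rot": the turn, a rotation vector about the tool's x, y, z in rad, a list of three; "grip": the finger opening in mm, from 0 to 87. A call has 1 to 10 rows; each row shifts and turns the commanded pose from where the row before left it, along the tool's axes as they then stand; what a row does not reach is not made up. A row lasts 1/8 s, in which the tool goes at most 62.5 mm and 10.7 degrees, less where a joint would pass 70% of its speed; a pose out of reach is approached as far as the arm can. A call with a gripper value outside its range is refused whole. The fingers move at their own pace and stop on an object; the grip force is fixed at half the most. Time passes only in rows, so rows that do not move let the fingers close. It gives the time, the measured TCP pose, the force, the opening and the grip force at its end, in the units of the state.
- sense(): the state, without advancing time (a new reading comes with each control period).
- capture(name): name is "scene" or "side" or "wrist"; returns a dict with "img" (400x640x3 uint8, red, green, blue), "fx", "fy", "cx", "cy" (pixels), "world_to_cam" (4x4, takes a point from world to camera coordinates); the wrist camera has in their place "mount" (4x4, takes a point from camera to tool coordinates, whose origin is the TCP and whose axes are the flange's). Camera axes: x right, y up, looking along -z (the intrinsics and any distortion apply to the point x, -y, -z); pixel columns grow to the right and rows downward; lengths in m; the calibration is good to about 2 mm. A picture is of the moment at which its call begins: read the wrist's pose just before it. There is no depth.
- finish_job(): hands the job in; it is judged then, once.
Trained networks look in the newest picture that a camera, given by its name, has taken for a name from the list of things; names that differ only in an ending like _2 or _b are one class to them, and where a whole thing is asked for, a point or a joint stands for the part that bears it (a point fixed in the world has none). Each returns a list of dicts, best first, with "score" (0 to 1); they miss things now and then, are a little off and sometimes report something else, mostly with a low value. They report only what shows in the picture. A call takes as long as a camera call. They do not tell look-alikes from the thing itself.
- silhouettes(camera, label): "mask" (400x640 bool, what is visible of it) and "point" ([column, row] in pixels, amid what is visible of it).
- landmark_of(camera, label): "point" ([column, row] in pixels: a listed point, or the origin of a listed thing).
The state is a dict: "time_s": time; "joints": joint angles; "joint_velocities": joint speeds; "effort": joint torques, N m; "tcp_pos": TCP position; "ee_rot": TCP orientation; "wrist_force": force on the tool from outside, world axes, zero at the start; "moment": the same for the moment, N m; "gripper_width": opening from 0.0 (shut) to 1.0 (fully open); "gripper_force": force on a finger pad.
Only numpy, scipy, OpenCV 4.12 (cv2) and the standard library are available. Lean on these libraries where they do the work, as an engineer would, in place of code of your own. Each camera call takes 0.05 s, during which the arm holds its last target. There are 200 camera calls.

## Working session

There is one attempt and no reset: what is moved stays moved. The work goes in short steps, Python scripts to look and compute and a tool call to move; the robot and the scene stay as the last step left them, time stands still between calls to the robot, and variables do not carry over. Pictures are saved under pics/ and viewed, at most 10 in all, crops included, and the job is handed in when it is done.

Besides the shell and the picture viewer there is one more tool, called after ">>>" as name(argument=value, ...) on one line, values as JSON. step_arm: Moves the arm, as the interface text tells. Its arguments: {"type":"object","properties":{"linear":{"type":"array"},"delta_rot":{"type":"array"},"grip":{"type":"array"}},"required":["linear","delta_rot","grip"]}

```bash
mkdir -p pics; ls; cat > h.py <<'E'
import numpy as np, cv2
from station import sense, capture, finish_job, silhouettes, landmark_of
def cam(name):
    s=sense(); c=capture(name)
    if 'world_to_cam' in c: T=np.array(c['world_to_cam'])
    else:
        W=np.eye(4); W[:3,:3]=np.array(s['ee_rot']); W[:3,3]=s['tcp_pos']
        T=np.linalg.inv(W@np.array(c['mount']))
    c['T']=T; return c
def proj(c,P):
    p=c['T'][:3,:3]@np.array(P)+c['T'][:3,3]
    return [c['fx']*p[0]/-p[2]+c['cx'], c['fy']*-p[1]/-p[2]+c['cy']]
def ray(c,uv,z):
    d=np.array([(uv[0]-c['cx'])/c['fx'],-(uv[1]-c['cy'])/c['fy'],-1.])
    R=c['T'][:3,:3]; o=-R.T@c['T'][:3,3]; d=R.T@d
    return o+d*(z-o[2])/d[2]
def save(c,n): cv2.imwrite('pics/'+n+'.png',cv2.cvtColor(c['img'],cv2.COLOR_RGB2BGR))
E
python3 - <<'E'
from h import *
np.set_printoptions(precision=4,suppress=True)
s=sense(); print(s)
for n in ['scene','side','wrist']:
    c=cam(n); save(c,n+'0'); print(n,[k for k in c],c['fx'],c['cx'],c['cy'])
    for l,z in [('pumice_block',.033),('clamp',.01),('charcoal_block',.033),('loupe',.026),('dial',.08)]:
        for m in silhouettes(n,l):
            print(n,l,round(m['score'],2),m['point'],m['mask'].sum(),ray(c,m['point'],z)[:2])
    for l,z in [('pumice_block',0),('clamp',0),('bed_end',.008),('jaw',.008),('dial_grip',.068)]:
        for m in landmark_of(n,l): print(n,'LM',l,round(m['score'],2),m['point'],ray(c,m['point'],z)[:2])
E
```

```text
pics
{'time_s': 0.0, 'joints': array([ 79.8461,  22.0907,   0.3796,  -0.0306, -68.4119, -14.8161]), 'joint_velocities': array([-0.0821,  0.1112,  0.0241,  0.0502, -0.0201,  0.0381]), 'effort': array([  0.0002, -39.0675,  18.7403,   4.2201,   0.011 ,  -0.0002]), 'tcp_pos': array([0.2636, 0.566 , 0.2215]), 'ee_rot': array([[ 0.9064, -0.4223, -0.0009],
       [-0.4223, -0.9064, -0.002 ],
       [ 0.0001,  0.0022, -1.    ]]), 'wrist_force': array([-0.5217,  0.2802,  0.0441]), 'moment': array([ 0.0064, -0.0055, -0.0054]), 'gripper_force': 0.0, 'gripper_width': 0.9988069979100436}
scene ['img', 'fx', 'fy', 'cx', 'cy', 'world_to_cam', 'T'] 405.9858691570143 313.8047872129332 201.77941352388314
scene pumice_block 0.92 [399.6, 251.9] 848 [ 0.4952 -0.3153]
scene pumice_block 0.8 [229.6, 223.5] 1152 [0.3706 0.0446]
scene pumice_block 0.67 [417.3, 227.4] 413 [ 0.5853 -0.3177]
scene clamp 0.88 [247.5, 194.3] 2421 [0.4955 0.1016]
scene charcoal_block 0.57 [338.2, 229.7] 1299 [ 0.4848 -0.1733]
scene charcoal_block 0.47 [248.3, 194.8] 2462 [0.4741 0.0772]
scene loupe 0.66 [455.5, 258.9] 262 [ 0.5453
[... 752 characters left out ...]
_block 0.56 [342.6, 316.7] 760 [0.4981 0.1542]
side clamp 0.84 [334.2, 299.0] 3765 [0.4986 0.1018]
side charcoal_block 0.94 [301.4, 204.1] 1110 [ 0.505 -0.145]
side dial 0.28 [257.2, 140.8] 144 [ 0.5696 -0.3378]
side LM pumice_block 0.82 [377.5, 265.4] [0.3804 0.0439]
side LM pumice_block 0.81 [249.3, 170.7] [ 0.6027 -0.3179]
side LM pumice_block 0.8 [286.4, 163.8] [ 0.5031 -0.316 ]
side LM clamp 0.65 [326.9, 280.8] [0.4993 0.0511]
side LM bed_end 0.65 [305.0, 208.4] [ 0.4955 -0.1496]
side LM bed_end 0.61 [316.4, 248.4] [ 0.5001 -0.0306]
side LM jaw 0.66 [331.3, 298.0] [0.5034 0.097 ]
wrist ['img', 'fx', 'fy', 'cx', 'cy', 'mount', 'T'] 312.26000718185145 319.97125692565504 202.28186913474354
```

```bash
python3 -c "
import cv2
a=cv2.imread('pics/scene0.png')[120:300,180:500];b=cv2.imread('pics/side0.png')[110:360,180:460]
cv2.imwrite('pics/s1.png',cv2.resize(a,(800,450),interpolation=2));cv2.imwrite('pics/s2.png',cv2.resize(b,(672,600),interpolation=2))"
```

```text
(no output)
```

View pics/s1.png

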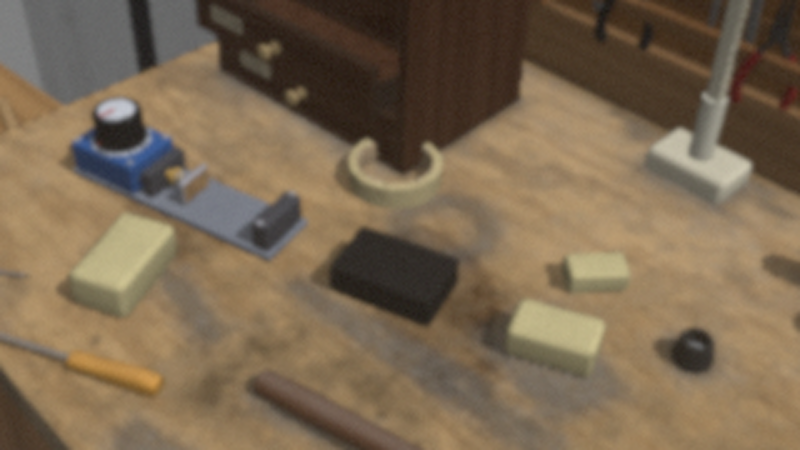

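View pics/s2.png

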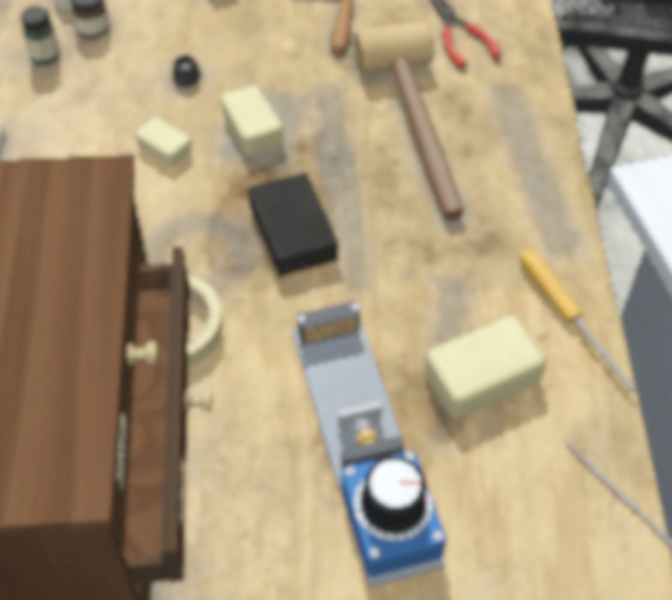

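The middle-sized pale block is at about (0.50, -0.315), near the charcoal block. The clamp's fixed jaw is at about (0.50, -0.025) and its dial at about (0.505, 0.165). The large look-alike is beside the clamp and a small one lies further back. I'm moving over the middle block.

>>> step_arm(linear=[[39,46,0],[39,46,0],[39,46,0],[39,46,0],[39,46,0],[39,46,0],[39,46,0],[39,46,0],[39,46,0],[39,46,0]], delta_rot=[[0,0,0],[0,0,0],[0,0,0],[0,0,0],[0,0,0],[0,0,0],[0,0,0],[0,0,0],[0,0,0],[0,0,0]], grip=[87,87,87,87,87,87,87,87,87,87])

```text
time_s: 2.9
tcp_pos: [0.4235, -0.0169, 0.2232]
ee_rot: [[0.907, -0.422, 0.002], [-0.422, -0.907, 0.0], [0.001, -0.001, -1.0]]
wrist_force: [2.1, 0.3, -0.7]
gripper_width: 1.001
gripper_force: 0.0
```

>>> step_arm(linear=[[39,46,0],[39,46,0],[39,46,0],[30,40,0],[0,0,0]], delta_rot=[[0,0,0],[0,0,0],[0,0,0],[0,0,0],[0,0,0]], grip=[87,87,87,87,87])

```text
time_s: 3.52
tcp_pos: [0.4814, -0.2413, 0.2218]
ee_rot: [[0.904, -0.427, -0.001], [-0.427, -0.904, -0.0], [-0.001, 0.001, -1.0]]
wrist_force: [-0.6, 0.8, -1.0]
gripper_width: 1.0
gripper_force: 0.0
```

```bash
cat >> h.py <<'E'
def foot(c,mask,z):
    cn=max(cv2.findContours(mask.astype(np.uint8),0,1)[0],key=cv2.contourArea)[:,0]
    return np.array([ray(c,p,z)[:2] for p in cn],np.float32)
def rect(c,mask,z): return cv2.minAreaRect(foot(c,mask,z)*1000)
E
python3 - <<'E'
from h import *
np.set_printoptions(precision=4,suppress=True)
s=sense(); print(s['time_s'],s['tcp_pos'],s['ee_rot'],s['joints'])
c=cam('wrist'); save(c,'w1'); print(c['mount'])
for l in ['pumice_block','charcoal_block']:
  for m in silhouettes('wrist',l): print(l,m['score'],m['point'],m['mask'].sum(),rect(c,m['mask'],.033))
print([ (m['score'],ray(c,m['point'],0)) for m in landmark_of('wrist','pumice_block')])
E
```

```text
3.525 [ 0.4814 -0.2413  0.2218] [[ 0.9044 -0.4266 -0.0008]
 [-0.4266 -0.9044 -0.0002]
 [-0.0007  0.0005 -1.    ]] [ -9.3521  13.6771 -11.7678   0.021  -64.6007  74.092 ]
[[-0.0007  0.9565  0.2918  0.0807]
 [ 1.      0.0008 -0.0003 -0.0001]
 [-0.0005  0.2918 -0.9565 -0.1613]
 [ 0.      0.      0.      1.    ]]
pumice_block 0.87 [331.7, 45.0] 1863 ((603.1796875, -311.5239562988281), (32.81962966918945, 54.772979736328125), 35.53837203979492)
pumice_block 0.72 [370.4, 129.3] 2867 ((507.675537109375, -314.6759033203125), (47.19904708862305, 74.7435531616211), 8.813892364501953)
charcoal_block 0.83 [254.8, 191.1] 4782 ((501.93865966796875, -164.89242553710938), (66.12300872802734, 104.44342803955078), 4.48132848739624)
[(0.57, array([ 0.5091, -0.3168,  0.    ])), (0.57, array([ 0.6038, -0.3147,  0.    ]))]
```

View pics/w1.png

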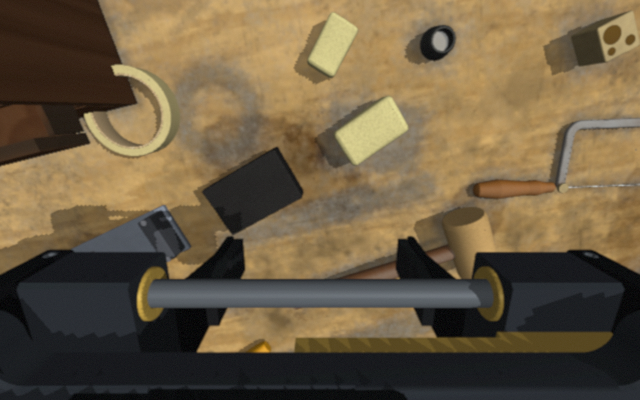

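The wrist view confirms it: the block centred at pixel (370,129) measures 47 x 75 mm, at (0.508, -0.315), turned about 9°. I'll grip it across the short side with the fingers part closed, to clear the small block at pixel (332,45).

>>> step_arm(linear=[[55,55,0],[0,0,0],[0,0,0],[0,0,0],[0,0,0],[0,0,0],[0,0,0],[0,0,0]], delta_rot=[[0,0,0.163],[0,0,0.163],[0,0,0.163],[0,0,0.163],[0,0,0.163],[0,0,0.161],[0,0,0],[0,0,0]], grip=[62,62,62,62,62,62,62,62])

```text
time_s: 4.72
tcp_pos: [0.5029, -0.2964, 0.2229]
ee_rot: [[0.162, -0.987, 0.0], [-0.987, -0.162, -0.0], [0.0, -0.0, -1.0]]
wrist_force: [-0.2, -0.2, 0.3]
gripper_width: 0.713
gripper_force: 0.0
```

```bash
python3 - <<'E'
from h import *
np.set_printoptions(precision=4,suppress=True)
s=sense(); print(s['time_s'],s['tcp_pos'],s['ee_rot'],s['joints'])
c=cam('wrist')
for m in silhouettes('wrist','pumice_block'): print(m['score'],m['point'],m['mask'].sum(),rect(c,m['mask'],.033))
c=cam('side')
for p,z in [((255,293),.05),((255,293),.1),((245,340),.0)]: print(ray(c,p,z))
E
```

```text
4.725 [ 0.5029 -0.2964  0.2229] [[ 0.162  -0.9868  0.0004]
 [-0.9868 -0.162  -0.0001]
 [ 0.0001 -0.0004 -1.    ]] [-14.6245  18.0023  -5.5443  -0.0028 -66.4282  23.9458]
0.73 [319.4, 159.8] 2541 ((507.5687561035156, -317.6756591796875), (44.93482971191406, 73.80485534667969), 9.279831886291504)
0.63 [237.3, 148.0] 1541 ((600.6056518554688, -317.0423889160156), (37.41023254394531, 54.090797424316406), 34.524391174316406)
[0.6549 0.0664 0.05  ]
[0.6549 0.0943 0.1   ]
[0.6934 0.1354 0.    ]
```

>>> step_arm(linear=[[20,-1.5,40],[0,0,60],[0,0,60],[0,0,30],[0,0,23],[0,0,0],[0,0,0],[0,0,0],[0,0,0]], delta_rot=[[0,0,0],[0,0,0],[0,0,0],[0,0,0],[0,0,0],[0,0,0],[0,0,0],[0,0,0],[0,0,0]], grip=[62,62,62,62,62,62,40,40,40])

```text
time_s: 6.0
tcp_pos: [0.5077, -0.317, 0.011]
ee_rot: [[0.159, -0.987, 0.001], [-0.987, -0.159, -0.001], [0.001, -0.001, -1.0]]
wrist_force: [-0.9, 0.2, 4.5]
gripper_width: 0.525
gripper_force: 30.0
```

```bash
python3 - <<'E'
from h import *
s=sense(); print(s['tcp_pos'],s['gripper_width']*87,s['gripper_force'],s['wrist_force'])
E
```

```text
[ 0.50770418 -0.3169931   0.01095047] 45.67579855108032 29.999430533498526 [-0.90757616  0.19974496  4.53978144]
```

>>> step_arm(linear=[[0,0,-40],[0,0,-60],[-20,-3,-55],[-55,-7.5,-25],[-58,-8,-20],[-58,-8,-20],[-58,-8,-20],[-58,-8,0],[-58,-8,0],[-58,-8,0]], delta_rot=[[0,0,0],[0,0,0],[0,0,0],[0,0,0],[0,0,0],[0,0,0],[0,0,0],[0,0,0],[0,0,0],[0,0,0]], grip=[40,40,40,40,40,40,40,40,40,40])

```text
time_s: 7.25
tcp_pos: [0.4974, 0.1121, 0.25]
ee_rot: [[0.159, -0.987, 0.001], [-0.987, -0.159, 0.001], [-0.001, -0.001, -1.0]]
wrist_force: [0.2, 0.6, -1.6]
gripper_width: 0.527
gripper_force: 30.0
```

>>> step_arm(linear=[[-50,-8,0],[0,0,0],[0,0,0]], delta_rot=[[0,0,0],[0,0,0],[0,0,0]], grip=[40,40,40])

```text
time_s: 7.62
tcp_pos: [0.4976, 0.1608, 0.2495]
ee_rot: [[0.159, -0.987, -0.0], [-0.987, -0.159, -0.0], [-0.0, 0.0, -1.0]]
wrist_force: [-0.4, 0.4, -1.8]
gripper_width: 0.522
gripper_force: 30.0
```

```bash
python3 - <<'E'
from h import *
np.set_printoptions(precision=4,suppress=True)
s=sense(); print(s['time_s'],s['tcp_pos'],s['ee_rot'],s['joints'],s['gripper_width']*87)
c=cam('wrist'); save(c,'w2')
for l in ['clamp','jaw','dial','pumice_block']:
  for m in silhouettes('wrist',l): print(l,m['score'],m['point'],m['mask'].sum(),rect(c,m['mask'],.008))
for l,z in [('clamp',0),('bed_end',.008),('jaw',.008),('dial_grip',.068)]:
  for m in landmark_of('wrist',l): print('LM',l,round(m['score'],2),m['point'],ray(c,m['point'],z)[:2])
E
```

```text
7.625 [0.4976 0.1608 0.2495] [[ 0.1588 -0.9873 -0.0005]
 [-0.9873 -0.1588 -0.    ]
 [-0.      0.0005 -1.    ]] [ 35.6869  10.972  -11.2028  -0.0162 -67.8494 -26.5432] 45.40090426569009
clamp 0.69 [330.8, 92.0] 10495 ((499.0328369140625, 73.91299438476562), (233.38841247558594, 71.81498718261719), 89.28756713867188)
dial 0.93 [318.3, 175.9] 1238 ((500.9051818847656, 165.66078186035156), (60.88266372680664, 41.421329498291016), 9.075028419494629)
pumice_block 0.81 [317.7, 244.7] 9847 ((485.0301513671875, 251.10079956054688), (127.27632141113281, 132.3276824951172), 9.07502555847168)
pumice_block 0.7 [438.1, 100.5] 4733 ((369.92559814453125, 49.887451171875), (110.06603240966797, 62.650726318359375), 10.377119064331055)
LM clamp 0.67 [328.6, 82.8] [0.5044 0.0512]
LM bed_end 0.57 [340.9, 13.0] [ 0.5031 -0.0238]
LM jaw 0.82 [325.2, 126.6] [0.5002 0.1033]
LM dial_grip 0.57 [316.1, 183.3] [0.5018 0.163 ]
```

View pics/w2.png

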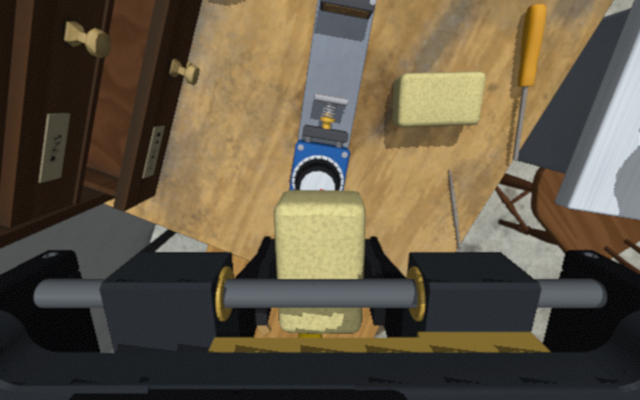

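```bash
python3 - <<'E'
from h import *
np.set_printoptions(precision=4,suppress=True)
c=cam('wrist'); m=[m for m in silhouettes('wrist','clamp')][0]['mask']
for r in range(8,190,12):
    q=np.where(m[r])[0]; 
    if len(q): a,b=ray(c,(q[0],r),.008),ray(c,(q[-1],r),.008); print(r,q[0],q[-1],a[:2],b[:2],(a+b)[:2]/2)
im=cv2.cvtColor(c['img'],cv2.COLOR_RGB2BGR)[0:215,270:410]
cv2.imwrite('pics/w2c.png',cv2.resize(im,None,fx=2.7,fy=2.7,interpolation=2))
c=cam('side'); save(c,'side2')
for l,z in [('clamp',0),('bed_end',.008),('jaw',.008),('dial_grip',.068)]:
  for m in landmark_of('side',l): print('LM',l,round(m['score'],2),m['point'],ray(c,m['point'],z)[:2])
for P in [(.5025,-.025,.008),(.5015,.163,.068),(.502,.163,.079)]: print(proj(c,P))
E
```

```text
Traceback (most recent call last):
IndexError: list index out of range
```

```bash
python3 - <<'E'
from h import *
np.set_printoptions(precision=4,suppress=True)
for i in range(4):
    c=cam('wrist'); ms=silhouettes('wrist','clamp')
    if ms: break
if ms:
  m=ms[0]['mask']
  for r in range(8,150,12):
    q=np.where(m[r])[0]
    if len(q): a,b=ray(c,(q[0],r),.008),ray(c,(q[-1],r),.008); print(r,q[0],q[-1],a[:2],b[:2],(a+b)[:2]/2)
im=cv2.cvtColor(c['img'],cv2.COLOR_RGB2BGR)[0:215,270:410]
cv2.imwrite('pics/w2c.png',cv2.resize(im,None,fx=2.7,fy=2.7,interpolation=2))
c=cam('side'); save(c,'side2')
for l,z in [('clamp',0),('bed_end',.008),('jaw',.008),('dial_grip',.068)]:
  for m in landmark_of('side',l): print('LM',l,round(m['score'],2),m['point'],ray(c,m['point'],z)[:2])
E
```

```text
8 316 374 [ 0.5324 -0.0244] [ 0.4674 -0.0348] [ 0.4999 -0.0296]
20 315 372 [ 0.5316 -0.0123] [ 0.4672 -0.0226] [ 0.4994 -0.0174]
32 313 369 [0.532  0.0003] [ 0.4681 -0.0099] [ 0.5001 -0.0048]
44 311 367 [0.5325 0.013 ] [0.4678 0.0027] [0.5001 0.0079]
56 310 365 [0.5317 0.0259] [0.4676 0.0157] [0.4997 0.0208]
68 308 363 [0.5321 0.0392] [0.4673 0.0289] [0.4997 0.0341]
80 306 360 [0.5326 0.0528] [0.4683 0.0426] [0.5004 0.0477]
92 305 358 [0.5318 0.0665] [0.468  0.0564] [0.4999 0.0615]
104 303 356 [0.5322 0.0807] [0.4678 0.0705] [0.5    0.0756]
116 301 353 [0.5327 0.0952] [0.4688 0.085 ] [0.5007 0.0901]
128 300 351 [0.5319 0.1098] [0.4685 0.0997] [0.5002 0.1048]
140 298 349 [0.5323 0.1249] [0.4683 0.1148] [0.5003 0.1198]
LM clamp 0.6 [325.3, 279.0] [0.5014 0.0459]
LM bed_end 0.87 [316.9, 250.3] [ 0.5003 -0.0254]
LM jaw 0.69 [333.8, 300.0] [0.4997 0.1028]
LM dial_grip 0.94 [342.0, 312.9] [0.5033 0.162 ]
```

View pics/w2c.png

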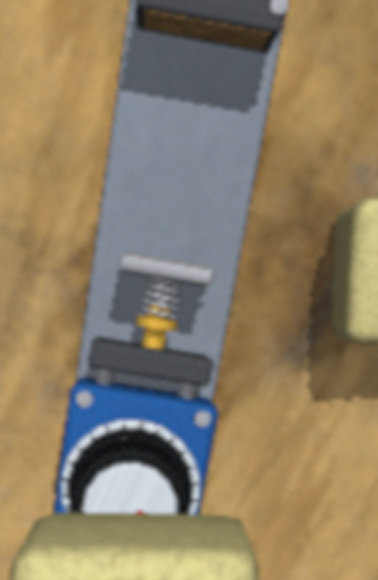

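The clamp axis lies at x = 0.500 with yaw about 0. The fixed face is at y ≈ -0.0245 (crop row 45) and the pad face at about y = 0.067 (crop row 265). I'll place the block centre at y ≈ 0.020.

>>> step_arm(linear=[[0,0,0],[50,-1,20],[55,-1,50],[35.8,-0.4,50],[0,0,40],[0,0,0],[0,0,0]], delta_rot=[[0,0,0.159],[0,0,0],[0,0,0],[0,0,0],[0,0,0],[0,0,0],[0,0,0]], grip=[40,40,40,40,40,40,40])

```text
time_s: 9.4
tcp_pos: [0.5019, 0.0295, 0.0991]
ee_rot: [[0.001, -1.0, 0.003], [-1.0, -0.001, 0.0], [-0.0, -0.003, -1.0]]
wrist_force: [-0.5, -0.2, -0.9]
gripper_width: 0.525
gripper_force: 30.0
```

```bash
python3 - <<'E'
from h import *
np.set_printoptions(precision=4,suppress=True)
s=sense(); print(s['time_s'],s['tcp_pos'],s['ee_rot'],s['gripper_width']*87)
c=cam('side'); save(c,'side3')
im=cv2.cvtColor(c['img'],cv2.COLOR_RGB2BGR)[170:350,250:430]
cv2.imwrite('pics/s3.png',cv2.resize(im,(600,600),interpolation=2))
E
```

```text
9.4 [0.5019 0.0295 0.0991] [[ 0.0013 -1.      0.003 ]
 [-1.     -0.0013  0.0004]
 [-0.0004 -0.003  -1.    ]] 45.71742852386761
```

View pics/s3.png

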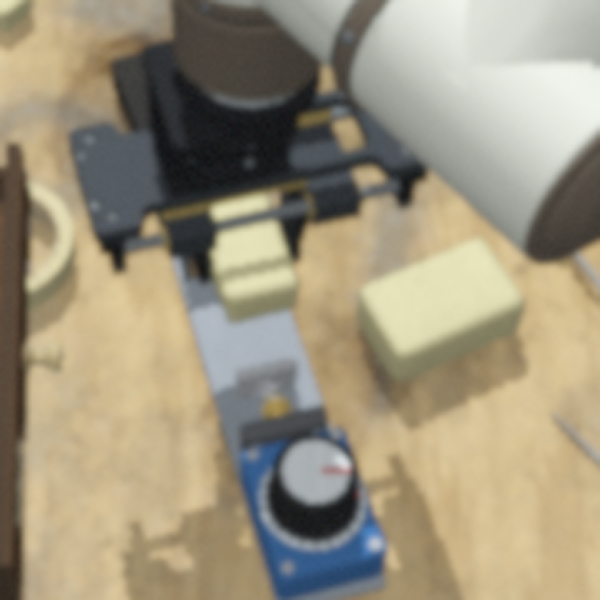

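>>> step_arm(linear=[[9.5,1.9,0],[0,0,20],[0,0,15],[0,0,0],[0,0,0]], delta_rot=[[0,0,0],[0,0,0],[0,0,0],[0,0,0],[0,0,0]], grip=[40,40,40,40,40])

```text
time_s: 10.07
tcp_pos: [0.4992, 0.0195, 0.0636]
ee_rot: [[0.0, -1.0, 0.002], [-1.0, -0.0, 0.001], [-0.001, -0.002, -1.0]]
wrist_force: [-0.3, 0.1, -1.6]
gripper_width: 0.524
gripper_force: 30.0
```

```bash
python3 - <<'E'
from h import *
c=cam('side'); print(sense()['tcp_pos'])
im=cv2.cvtColor(c['img'],cv2.COLOR_RGB2BGR)
cv2.imwrite('pics/s4.png',cv2.resize(im[200:300,280:380],(800,800),interpolation=2)[:600])
print('old edge',ray(cam('side'),(329.5,264),.088))
for P in [(.5,.058,.053),(.476,.058,.053),(.5,.067,.038)]: p=proj(c,P); print(p,(p[0]-280)*8,(p[1]-200)*8)
E
```

```text
[0.49927061 0.01949466 0.06366349]
old edge [0.49914609 0.06377872 0.088     ]
[np.float64(327.9443978533418), np.float64(270.79561536864236)] 383.5551828267344 566.3649229491389
[np.float64(339.04871919342986), np.float64(268.1085301792474)] 472.3897535474389 544.8682414339792
[np.float64(329.0438802551318), np.float64(278.1720219746201)] 392.35104204105437 625.376175796961
```

View pics/s4.png

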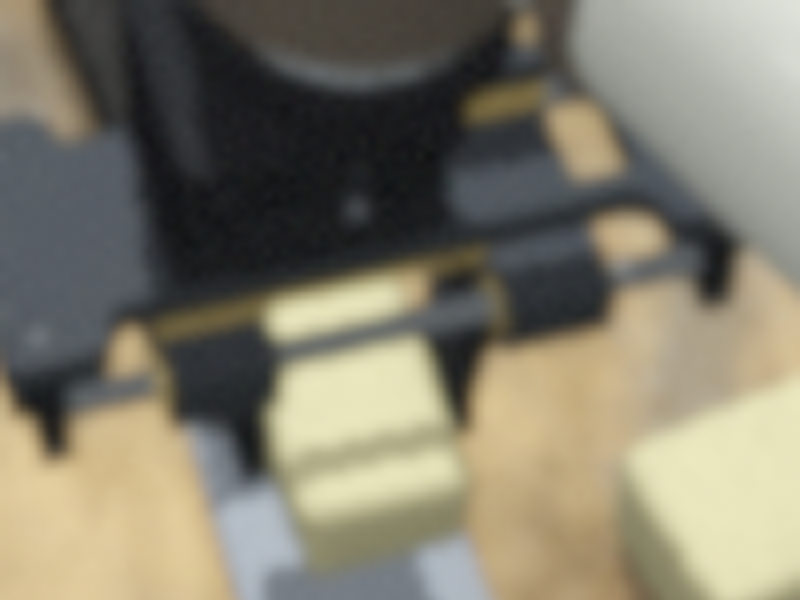

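>>> step_arm(linear=[[-2,-0.7,10],[0,0,18],[0,0,10],[0,0,4],[0,0,1.5],[0,0,0]], delta_rot=[[0,0,0],[0,0,0],[0,0,0],[0,0,0],[0,0,0],[0,0,0]], grip=[40,40,40,40,40,40])

```text
time_s: 10.92
tcp_pos: [0.4995, 0.0214, 0.0193]
ee_rot: [[0.0, -1.0, 0.001], [-1.0, -0.0, 0.0], [-0.0, -0.001, -1.0]]
wrist_force: [-0.3, -0.0, -0.9]
gripper_width: 0.518
gripper_force: 30.0
```

>>> step_arm(linear=[[0,0,0.7],[0,0,0],[0,0,0],[0,0,0]], delta_rot=[[0,0,0],[0,0,0],[0,0,0],[0,0,0]], grip=[40,40,60,60])

```text
time_s: 11.42
tcp_pos: [0.4992, 0.0213, 0.0184]
ee_rot: [[-0.0, -1.0, 0.0], [-1.0, 0.0, 0.0], [-0.0, -0.0, -1.0]]
wrist_force: [-0.9, 0.4, -0.8]
gripper_width: 0.653
gripper_force: 0.0
```

>>> step_arm(linear=[[0,0,-10],[0,0,-25],[0,0,-50],[0,0,-60],[-20,0,-40],[-50,0,0],[-60,0,0],[-30,0,0],[0,0,0]], delta_rot=[[0,0,0],[0,0,0],[0,0,0],[0,0,0],[0,0,0],[0,0,0],[0,0,0],[0,0,0],[0,0,0]], grip=[60,60,60,60,60,70,70,70,70])

```text
time_s: 12.55
tcp_pos: [0.499, 0.1831, 0.2037]
ee_rot: [[0.003, -1.0, 0.001], [-1.0, -0.003, 0.0], [-0.0, -0.001, -1.0]]
wrist_force: [-0.4, -0.0, -0.1]
gripper_width: 0.802
gripper_force: 0.0
```

```bash
python3 - <<'E'
from h import *
np.set_printoptions(precision=4,suppress=True)
s=sense(); print(s['time_s'],s['tcp_pos'],s['ee_rot'],s['joints'],s['gripper_width']*87)
c=cam('wrist'); save(c,'w5')
for m in silhouettes('wrist','pumice_block'): print(m['score'],m['point'],rect(c,m['mask'],.041))
for l,z in [('bed_end',.008),('dial_grip',.068)]:
  for m in landmark_of('wrist',l): print('LM',l,round(m['score'],2),m['point'],ray(c,m['point'],z)[:2])
for m in silhouettes('wrist','dial'): print(m['score'],m['point'],rect(c,m['mask'],.079))
im=cv2.cvtColor(c['img'],cv2.COLOR_RGB2BGR)[0:240,230:410]
cv2.imwrite('pics/w5c.png',cv2.resize(im,None,fx=2.5,fy=2.5,interpolation=2))
E
```

```text
12.55 [0.499  0.1831 0.2037] [[ 0.0031 -1.      0.0005]
 [-1.     -0.0031  0.0004]
 [-0.0004 -0.0005 -1.    ]] [ 37.6431  13.8096 -14.337    0.0013 -61.8174 -37.467 ] 69.76338935300626
0.9 [447.3, 54.3] ((382.1619567871094, 53.32865905761719), (102.0133056640625, 58.8466796875), 10.979496955871582)
0.64 [321.7, 103.8] ((500.54681396484375, 94.72296905517578), (52.18646240234375, 54.21516418457031), 0.13678422570228577)
0.59 [318.7, 30.6] ((500.7062683105469, 36.566070556640625), (44.82685089111328, 54.474002838134766), 1.3690418004989624)
LM dial_grip 0.68 [317.5, 175.4] [0.5018 0.1659]
0.58 [318.4, 173.3] ((500.79638671875, 161.54434204101562), (49.423545837402344, 53.907814025878906), 0.1347891241312027)
```

View pics/w5c.png

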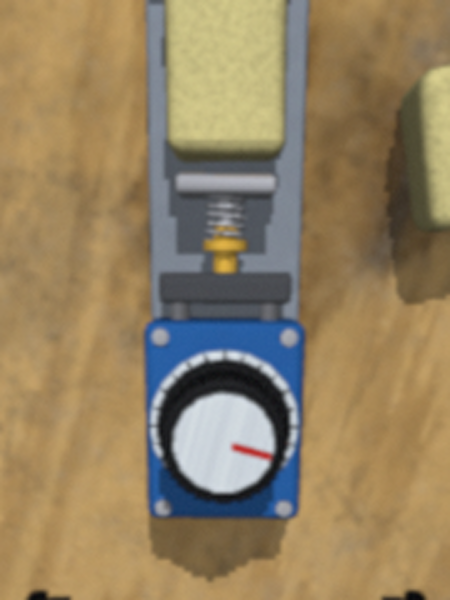

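The block lies straight on the bed, about 7 mm short of the pad (crop row 155 against 175). The dial top is centred at crop (223,440). Next I pre-rotate a quarter turn anticlockwise above the dial.

>>> step_arm(linear=[[20,-1.5,0],[0,0,15],[0,0,15],[0,0,15],[0,0,15],[0,0,0],[0,0,0],[0,0,0],[0,0,0],[0,0,0]], delta_rot=[[0,0,-0.175],[0,0,-0.175],[0,0,-0.175],[0,0,-0.175],[0,0,-0.175],[0,0,-0.175],[0,0,-0.175],[0,0,-0.175],[0,0,-0.17],[0,0,0]], grip=[75,75,75,75,75,75,75,75,75,75])

```text
time_s: 14.05
tcp_pos: [0.5007, 0.1604, 0.1435]
ee_rot: [[1.0, -0.004, 0.0], [-0.004, -1.0, -0.0], [0.0, 0.0, -1.0]]
wrist_force: [0.5, 0.1, 0.5]
gripper_width: 0.864
gripper_force: 0.0
```

```bash
python3 - <<'E'
from h import *
np.set_printoptions(precision=4,suppress=True)
s=sense(); print(s['tcp_pos'],s['ee_rot'],s['joints'],s['gripper_width']*87,s['moment'])
c=cam('scene')
for m in landmark_of('scene','dial_grip'): print(m['score'],ray(c,m['point'],.068))
c=cam('side')
for m in landmark_of('side','dial_grip'): print(m['score'],ray(c,m['point'],.068))
E
```

```text
[0.5007 0.1604 0.1435] [[ 1.     -0.0041  0.0001]
 [-0.0041 -1.     -0.    ]
 [ 0.0001  0.     -1.    ]] [ 35.4615  16.7114 -19.9258   0.0032 -53.3595  54.2992] 75.19096091284493 [-0.1028 -0.0051 -0.0014]
0.66 [0.499  0.1484 0.068 ]
0.57 [0.505  0.1677 0.068 ]
```

>>> step_arm(linear=[[0,-2.6,30],[0,0,35],[0,0,18],[0,0,5.5],[0,0,0],[0,0,0],[0,0,0],[0,0,0],[0,0,0]], delta_rot=[[0,0,0],[0,0,0],[0,0,0],[0,0,0],[0,0,0],[0,0,0],[0,0,0],[0,0,0],[0,0,0]], grip=[75,75,75,75,75,42,42,42,42])

```text
time_s: 15.38
tcp_pos: [0.5011, 0.1651, 0.0553]
ee_rot: [[1.0, -0.001, 0.002], [-0.001, -1.0, 0.002], [0.002, -0.002, -1.0]]
wrist_force: [-1.0, 4.0, -0.2]
gripper_width: 0.548
gripper_force: 30.0
```

```bash
cat > q.py <<'E'
from h import *
np.set_printoptions(precision=4,suppress=True)
import json
s=sense(); R=np.array(s['ee_rot']); yaw=np.degrees(np.arctan2(R[1,1],R[0,1]))
print(round(s['time_s'],2),s['tcp_pos'],'yaw',round(yaw,2),'F',s['wrist_force'],'M',s['moment'],'w',round(s['gripper_width']*87,2),'j6',round(s['joints'][5],1))
open('log.txt','a').write(f"{yaw} {s['moment'][2]} {s['effort'][5]} {s['joints'][0]+s['joints'][5]}\n")
E
python3 q.py
```

```text
15.38 [0.5011 0.1651 0.0553] yaw -90.04 F [-0.9725  3.9861 -0.1631] M [1.0967 0.4114 0.0456] w 47.64 j6 54.2
```

>>> step_arm(linear=[[0,-1.5,0],[0,0,0]], delta_rot=[[0,0,0],[0,0,0]], grip=[42,42])

```text
time_s: 15.62
tcp_pos: [0.5011, 0.1653, 0.0552]
ee_rot: [[1.0, -0.0, 0.001], [-0.0, -1.0, -0.0], [0.001, 0.0, -1.0]]
wrist_force: [0.4, -1.3, 3.3]
gripper_width: 0.545
gripper_force: 30.0
```

```bash
python3 q.py
```

```text
15.62 [0.5011 0.1653 0.0552] yaw -90.02 F [ 0.4027 -1.2589  3.2882] M [-0.425  -0.2277  0.0632] w 47.38 j6 54.0
```

>>> step_arm(linear=[[0,0,0],[0,0,0]], delta_rot=[[0,0,0.0654],[0,0,0]], grip=[42,42])

```text
time_s: 15.88
tcp_pos: [0.5011, 0.1652, 0.0552]
ee_rot: [[0.998, -0.065, 0.001], [-0.065, -0.998, -0.0], [0.001, 0.0, -1.0]]
wrist_force: [1.3, -2.8, 3.7]
gripper_width: 0.543
gripper_force: 30.0
```

```bash
python3 q.py
```

```text
15.88 [0.5011 0.1652 0.0552] yaw -93.7 F [ 1.3454 -2.8162  3.6639] M [-0.6934 -0.3045  0.2342] w 47.28 j6 50.4
```

>>> step_arm(linear=[[0,0,0],[0,0,0]], delta_rot=[[0,0,0.0654],[0,0,0]], grip=[42,42])

```text
time_s: 16.12
tcp_pos: [0.501, 0.1651, 0.0552]
ee_rot: [[0.991, -0.13, 0.001], [-0.13, -0.991, -0.0], [0.001, 0.0, -1.0]]
wrist_force: [1.2, -1.9, 4.6]
gripper_width: 0.541
gripper_force: 30.0
```

```bash
python3 q.py
```

```text
16.12 [0.501  0.1651 0.0552] yaw -97.48 F [ 1.2325 -1.9125  4.6382] M [-0.9791 -0.3963 -0.0896] w 47.06 j6 46.6
```

>>> step_arm(linear=[[0,0,0],[0,0,0]], delta_rot=[[0,0,0.0655],[0,0,0]], grip=[42,42])

```text
time_s: 16.38
tcp_pos: [0.501, 0.1651, 0.0552]
ee_rot: [[0.981, -0.196, 0.001], [-0.196, -0.981, -0.0], [0.001, -0.0, -1.0]]
wrist_force: [1.8, -2.7, 4.9]
gripper_width: 0.543
gripper_force: 30.0
```

```bash
python3 q.py
```

```text
16.38 [0.501  0.1651 0.0552] yaw -101.28 F [ 1.7983 -2.6763  4.901 ] M [-1.035  -0.4064 -0.2606] w 47.27 j6 42.8
```

>>> step_arm(linear=[[0,0,0],[0,0,0]], delta_rot=[[0,0,0.0655],[0,0,0]], grip=[42,42])

```text
time_s: 16.62
tcp_pos: [0.501, 0.165, 0.0552]
ee_rot: [[0.966, -0.258, 0.001], [-0.258, -0.966, -0.0], [0.001, 0.0, -1.0]]
wrist_force: [1.9, -3.5, 4.7]
gripper_width: 0.546
gripper_force: 30.0
```

```bash
python3 q.py
```

```text
16.62 [0.501  0.165  0.0552] yaw -104.94 F [ 1.9141 -3.4658  4.715 ] M [-1.1007 -0.4575  0.0578] w 47.49 j6 39.1
```

>>> step_arm(linear=[[0,0,0],[0,0,0]], delta_rot=[[0,0,0.0654],[0,0,0]], grip=[42,42])

```text
time_s: 16.88
tcp_pos: [0.501, 0.165, 0.0552]
ee_rot: [[0.948, -0.32, 0.0], [-0.32, -0.948, -0.001], [0.001, 0.001, -1.0]]
wrist_force: [1.3, -3.9, 5.1]
gripper_width: 0.545
gripper_force: 30.0
```

```bash
python3 q.py
```

```text
16.88 [0.501  0.165  0.0552] yaw -108.63 F [ 1.2597 -3.8668  5.1012] M [-1.1803 -0.4381  0.298 ] w 47.45 j6 35.4
```

>>> step_arm(linear=[[0,0,0],[0,0,0]], delta_rot=[[0,0,0.0654],[0,0,0]], grip=[42,42])

```text
time_s: 17.12
tcp_pos: [0.5009, 0.1649, 0.0552]
ee_rot: [[0.924, -0.382, 0.0], [-0.382, -0.924, -0.001], [0.001, 0.0, -1.0]]
wrist_force: [1.5, -3.6, 6.6]
gripper_width: 0.548
gripper_force: 30.0
```

```bash
python3 q.py
```

```text
17.12 [0.5009 0.1649 0.0552] yaw -112.47 F [ 1.539  -3.5803  6.6293] M [-1.2258 -0.4443 -0.1092] w 47.64 j6 31.6
```

>>> step_arm(linear=[[0,0,0],[0,0,0]], delta_rot=[[0,0,0.0655],[0,0,0]], grip=[42,42])

```text
time_s: 17.38
tcp_pos: [0.5009, 0.1649, 0.0552]
ee_rot: [[0.897, -0.443, 0.0], [-0.443, -0.897, -0.0], [0.0, 0.0, -1.0]]
wrist_force: [1.4, -4.1, 5.7]
gripper_width: 0.546
gripper_force: 30.0
```

```bash
python3 q.py
```

```text
17.38 [0.5009 0.1649 0.0552] yaw -116.27 F [ 1.3943 -4.0938  5.6681] M [-1.207  -0.4845 -0.2985] w 47.47 j6 27.8
```

>>> step_arm(linear=[[0,0,0],[0,0,0]], delta_rot=[[0,0,0.0655],[0,0,0]], grip=[42,42])

```text
time_s: 17.62
tcp_pos: [0.5009, 0.1648, 0.0552]
ee_rot: [[0.867, -0.499, 0.0], [-0.499, -0.867, -0.001], [0.001, 0.001, -1.0]]
wrist_force: [0.5, -4.1, 5.7]
gripper_width: 0.545
gripper_force: 30.0
```

```bash
python3 q.py
```

```text
17.62 [0.5009 0.1648 0.0552] yaw -119.94 F [ 0.5038 -4.1222  5.7202] M [-1.2231 -0.4611  0.0168] w 47.41 j6 24.1
```

>>> step_arm(linear=[[0,0,0],[0,0,0]], delta_rot=[[0,0,0.0654],[0,0,0]], grip=[42,42])

```text
time_s: 17.88
tcp_pos: [0.5009, 0.1647, 0.0552]
ee_rot: [[0.833, -0.554, 0.0], [-0.554, -0.833, -0.001], [0.001, 0.001, -1.0]]
wrist_force: [2.1, -4.5, 4.8]
gripper_width: 0.547
gripper_force: 30.0
```

```bash
python3 q.py
```

```text
17.88 [0.5009 0.1647 0.0552] yaw -123.64 F [ 2.0727 -4.5267  4.791 ] M [-1.224  -0.3999  0.2309] w 47.6 j6 20.4
```

>>> step_arm(linear=[[0,0,0],[0,0,0]], delta_rot=[[0,0,0.0654],[0,0,0]], grip=[42,42])

```text
time_s: 18.12
tcp_pos: [0.5008, 0.1647, 0.0552]
ee_rot: [[0.794, -0.608, -0.0], [-0.608, -0.794, -0.001], [0.001, 0.001, -1.0]]
wrist_force: [0.9, -4.9, 5.4]
gripper_width: 0.547
gripper_force: 30.0
```

```bash
python3 q.py
```

```text
18.12 [0.5008 0.1647 0.0552] yaw -127.47 F [ 0.9326 -4.9324  5.4115] M [-1.3004 -0.374  -0.0757] w 47.63 j6 16.6
```

>>> step_arm(linear=[[0,0,0],[0,0,0]], delta_rot=[[0,0,0.0655],[0,0,0]], grip=[42,42])

```text
time_s: 18.38
tcp_pos: [0.5008, 0.1647, 0.0552]
ee_rot: [[0.752, -0.66, -0.0], [-0.66, -0.752, -0.001], [0.0, 0.001, -1.0]]
wrist_force: [0.7, -4.5, 5.6]
gripper_width: 0.539
gripper_force: 30.0
```

```bash
python3 q.py
```

```text
18.38 [0.5008 0.1647 0.0552] yaw -131.27 F [ 0.6851 -4.5015  5.6337] M [-1.4113 -0.4126 -0.2601] w 46.85 j6 12.8
```

>>> step_arm(linear=[[0,0,0],[0,0,0]], delta_rot=[[0,0,0.0655],[0,0,0]], grip=[42,42])

```text
time_s: 18.62
tcp_pos: [0.5007, 0.1646, 0.0552]
ee_rot: [[0.708, -0.706, -0.0], [-0.706, -0.708, -0.001], [0.001, 0.001, -1.0]]
wrist_force: [0.6, -5.0, 6.5]
gripper_width: 0.546
gripper_force: 30.0
```

```bash
python3 q.py
```

```text
18.62 [0.5007 0.1646 0.0552] yaw -134.94 F [ 0.6213 -4.9659  6.4748] M [-1.2891 -0.3365  0.0142] w 47.46 j6 9.1
```

>>> step_arm(linear=[[0,0,0],[0,0,0]], delta_rot=[[0,0,0.0654],[0,0,0]], grip=[42,42])

```text
time_s: 18.88
tcp_pos: [0.5006, 0.1646, 0.0552]
ee_rot: [[0.661, -0.751, -0.0], [-0.751, -0.661, -0.001], [0.001, 0.001, -1.0]]
wrist_force: [1.3, -5.0, 6.6]
gripper_width: 0.54
gripper_force: 30.0
```

```bash
python3 q.py
```

```text
18.88 [0.5006 0.1646 0.0552] yaw -138.64 F [ 1.2718 -4.9979  6.5532] M [-1.4107 -0.33    0.2532] w 46.95 j6 5.4
```

>>> step_arm(linear=[[0,0,0],[0,0,0]], delta_rot=[[0,0,0.0654],[0,0,0]], grip=[42,42])

```text
time_s: 19.12
tcp_pos: [0.5006, 0.1645, 0.0552]
ee_rot: [[0.609, -0.793, -0.0], [-0.793, -0.609, -0.001], [0.001, 0.001, -1.0]]
wrist_force: [1.6, -5.2, 5.9]
gripper_width: 0.544
gripper_force: 30.0
```

```bash
python3 q.py
```

```text
19.12 [0.5006 0.1645 0.0552] yaw -142.47 F [ 1.5694 -5.1614  5.884 ] M [-1.3615 -0.2896 -0.0382] w 47.35 j6 1.6
```

>>> step_arm(linear=[[0,0,0],[0,0,0]], delta_rot=[[0,0,0.0655],[0,0,0]], grip=[42,42])

```text
time_s: 19.38
tcp_pos: [0.5006, 0.1645, 0.0552]
ee_rot: [[0.555, -0.832, -0.001], [-0.832, -0.555, -0.001], [0.001, 0.001, -1.0]]
wrist_force: [0.9, -4.8, 6.7]
gripper_width: 0.541
gripper_force: 30.0
```

```bash
python3 q.py
```

```text
19.38 [0.5006 0.1645 0.0552] yaw -146.28 F [ 0.9269 -4.8457  6.7237] M [-1.4179 -0.3181 -0.3043] w 47.08 j6 -2.2
```

>>> step_arm(linear=[[0,0,0],[0,0,0]], delta_rot=[[0,0,0.0655],[0,0,0]], grip=[42,42])

```text
time_s: 19.62
tcp_pos: [0.5005, 0.1645, 0.0552]
ee_rot: [[0.501, -0.866, -0.001], [-0.866, -0.501, -0.001], [0.001, 0.001, -1.0]]
wrist_force: [0.4, -5.3, 6.6]
gripper_width: 0.544
gripper_force: 30.0
```

```bash
python3 q.py
```

```text
19.62 [0.5005 0.1645 0.0552] yaw -149.95 F [ 0.4302 -5.3132  6.628 ] M [-1.3364 -0.2147  0.0607] w 47.29 j6 -5.9
```

>>> step_arm(linear=[[0,0,0],[0,0,0]], delta_rot=[[0,0,0.0654],[0,0,0]], grip=[42,42])

```text
time_s: 19.88
tcp_pos: [0.5005, 0.1644, 0.0552]
ee_rot: [[0.444, -0.896, -0.001], [-0.896, -0.444, -0.002], [0.001, 0.001, -1.0]]
wrist_force: [0.4, -5.1, 6.1]
gripper_width: 0.545
gripper_force: 30.0
```

```bash
python3 q.py
```

```text
19.88 [0.5005 0.1644 0.0552] yaw -153.64 F [ 0.3647 -5.0771  6.076 ] M [-1.3557 -0.1593  0.2814] w 47.4 j6 -9.6
```

>>> step_arm(linear=[[0,0,0],[0,0,0]], delta_rot=[[0,0,0.0654],[0,0,0]], grip=[42,42])

```text
time_s: 20.12
tcp_pos: [0.5004, 0.1644, 0.0552]
ee_rot: [[0.383, -0.924, -0.001], [-0.924, -0.383, -0.002], [0.001, 0.001, -1.0]]
wrist_force: [1.7, -4.2, 6.5]
gripper_width: 0.542
gripper_force: 30.0
```

```bash
python3 q.py
```

```text
20.12 [0.5004 0.1644 0.0552] yaw -157.48 F [ 1.7281 -4.1793  6.49  ] M [-1.4549 -0.1524 -0.0015] w 47.17 j6 -13.4
```

>>> step_arm(linear=[[0,0,0],[0,0,0]], delta_rot=[[0,0,0.0655],[0,0,0]], grip=[42,42])

```text
time_s: 20.38
tcp_pos: [0.5004, 0.1644, 0.0552]
ee_rot: [[0.321, -0.947, -0.001], [-0.947, -0.321, -0.001], [0.001, 0.001, -1.0]]
wrist_force: [0.2, -4.5, 6.7]
gripper_width: 0.54
gripper_force: 30.0
```

```bash
python3 q.py
```

```text
20.38 [0.5004 0.1644 0.0552] yaw -161.28 F [ 0.2074 -4.4742  6.6935] M [-1.393  -0.1752 -0.2679] w 47.02 j6 -17.2
```

>>> step_arm(linear=[[0,0,0],[0,0,0]], delta_rot=[[0,0,0.0655],[0,0,0]], grip=[42,42])

```text
time_s: 20.62
tcp_pos: [0.5003, 0.1644, 0.0552]
ee_rot: [[0.26, -0.966, -0.001], [-0.966, -0.26, -0.002], [0.001, 0.001, -1.0]]
wrist_force: [-0.1, -4.9, 6.3]
gripper_width: 0.547
gripper_force: 30.0
```

```bash
python3 q.py
```

```text
20.62 [0.5003 0.1644 0.0552] yaw -164.96 F [-0.0805 -4.9256  6.286 ] M [-1.3575 -0.1399  0.0469] w 47.58 j6 -20.9
```

>>> step_arm(linear=[[0,0,0],[0,0,0]], delta_rot=[[0,0,0.0654],[0,0,0]], grip=[42,42])

```text
time_s: 20.88
tcp_pos: [0.5002, 0.1644, 0.0552]
ee_rot: [[0.197, -0.98, -0.001], [-0.98, -0.197, -0.002], [0.002, 0.002, -1.0]]
wrist_force: [0.6, -4.4, 7.0]
gripper_width: 0.545
gripper_force: 30.0
```

```bash
python3 q.py
```

```text
20.88 [0.5002 0.1644 0.0552] yaw -168.64 F [ 0.5789 -4.3947  7.0302] M [-1.2735 -0.0246  0.2773] w 47.39 j6 -24.6
```

>>> step_arm(linear=[[0,0,0],[0,0,0]], delta_rot=[[0,0,0.0654],[0,0,0]], grip=[42,42])

```text
time_s: 21.12
tcp_pos: [0.5001, 0.1643, 0.0552]
ee_rot: [[0.131, -0.991, -0.001], [-0.991, -0.131, -0.002], [0.001, 0.002, -1.0]]
wrist_force: [0.3, -4.4, 7.9]
gripper_width: 0.547
gripper_force: 30.0
```

```bash
python3 q.py
```

```text
21.12 [0.5001 0.1643 0.0552] yaw -172.47 F [ 0.287  -4.3973  7.9143] M [-1.3111  0.0297  0.0053] w 47.59 j6 -28.4
```

>>> step_arm(linear=[[0,0,0],[0,0,0]], delta_rot=[[0,0,0.0655],[0,0,0]], grip=[42,42])

```text
time_s: 21.38
tcp_pos: [0.5001, 0.1643, 0.0552]
ee_rot: [[0.065, -0.998, -0.001], [-0.998, -0.065, -0.002], [0.001, 0.002, -1.0]]
wrist_force: [0.4, -4.6, 7.6]
gripper_width: 0.552
gripper_force: 30.0
```

```bash
python3 q.py
```

```text
21.38 [0.5001 0.1643 0.0552] yaw -176.28 F [ 0.4304 -4.5655  7.6024] M [-1.2442  0.0221 -0.2255] w 48.01 j6 -32.2
```

>>> step_arm(linear=[[0,0,0],[0,0,0]], delta_rot=[[0,0,0.0655],[0,0,0]], grip=[42,42])

```text
time_s: 21.62
tcp_pos: [0.5, 0.1643, 0.0552]
ee_rot: [[0.001, -1.0, -0.002], [-1.0, -0.001, -0.002], [0.002, 0.002, -1.0]]
wrist_force: [-0.7, -5.5, 8.3]
gripper_width: 0.546
gripper_force: 30.0
```

```bash
python3 q.py; cat > fit.py <<'E'
import numpy as np
from scipy.optimize import least_squares
d=np.loadtxt('log.txt')[2:]; n=-(d[:,0]+90); n=np.where(n<0,n+360,n)/15; m=d[:,1]
f=lambda p: p[0]+p[1]*np.sin(2*np.pi*(n-p[2]))+.038*np.maximum(0,n-p[3])-m
for k in np.arange(3,7.1,.5):
    r=least_squares(lambda p:f([*p,k]),[0,.26,0]); print(k,r.x.round(3),np.sqrt(np.mean(r.fun**2)).round(4))
r=least_squares(f,[0,.26,0,4.3]); C=np.linalg.inv(r.jac.T@r.jac)*np.mean(r.fun**2); print(r.x,np.sqrt(np.diag(C))); print(r.fun.round(3))
E
python3 fit.py
```

```text
21.62 [0.5    0.1643 0.0552] yaw -179.95 F [-0.6573 -5.4585  8.2658] M [-1.2764  0.1412  0.0746] w 47.52 j6 -35.9
3.0 [-0.034  0.274 -0.028] 0.0294
3.5 [-0.025  0.274 -0.028] 0.026
4.0 [-0.017  0.273 -0.029] 0.0248
4.5 [-0.012  0.272 -0.029] 0.0256
5.0 [-0.007  0.272 -0.03 ] 0.0268
5.5 [-0.004  0.271 -0.03 ] 0.0293
6.0 [-0.003  0.27  -0.031] 0.0304
6.5 [-0.003  0.27  -0.031] 0.0304
7.0 [-0.003  0.27  -0.031] 0.0304
[-0.01673196  0.27313162 -0.0292102   4.05496377] [0.0061923  0.00715327 0.00416457 0.28221686]
[ 0.019  0.025 -0.024 -0.031 -0.044  0.046  0.014  0.01   0.023  0.013
 -0.025  0.013  0.001 -0.025  0.02  -0.033 -0.021 -0.045  0.01   0.017
  0.022 -0.014  0.005  0.026]
```

```bash
python3 - <<'E'
from h import *
c=cam('side'); im=cv2.cvtColor(c['img'],cv2.COLOR_RGB2BGR)
cv2.imwrite('pics/s6.png',cv2.resize(im[220:320,280:380],(600,600),interpolation=2))
E
```

```text
(no output)
```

View pics/s6.png

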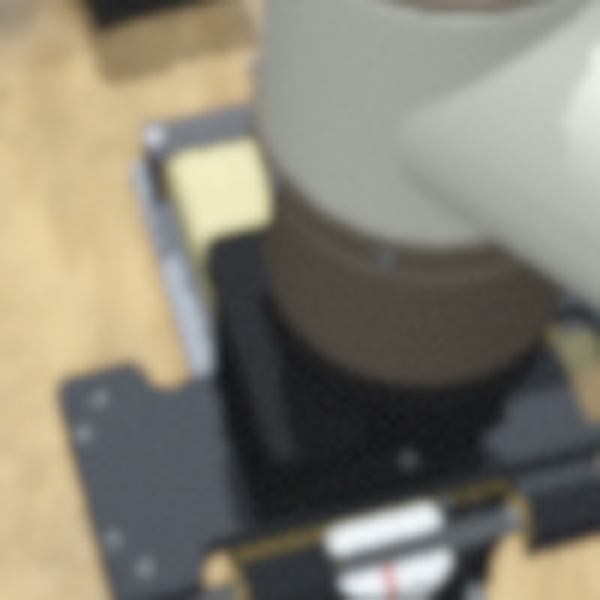

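Torque puts first bearing at about click 4 to 5. The picture (side view, crop) shows the block up against the fixed jaw at (210,150). I'll take one more click, which is safe under either estimate, and check the jaw gap in the earlier picture numerically.

>>> step_arm(linear=[[0,0,0],[0,0,0]], delta_rot=[[0,0,0.0654],[0,0,0]], grip=[42,42])

```text
time_s: 21.92
tcp_pos: [0.5, 0.1643, 0.0552]
ee_rot: [[-0.063, -0.998, -0.002], [-0.998, 0.063, -0.002], [0.002, 0.002, -1.0]]
wrist_force: [-1.6, -4.3, 7.9]
gripper_width: 0.543
gripper_force: 30.0
```

```bash
python3 q.py
```

```text
21.93 [0.5    0.1643 0.0552] yaw 176.36 F [-1.5749 -4.338   7.906 ] M [-1.2028  0.152   0.3058] w 47.27 j6 -39.6
```

>>> step_arm(linear=[[0,0,0],[0,0,0]], delta_rot=[[0,0,0.0654],[0,0,0]], grip=[42,42])

```text
time_s: 22.18
tcp_pos: [0.4999, 0.1643, 0.0552]
ee_rot: [[-0.13, -0.992, -0.002], [-0.992, 0.13, -0.002], [0.002, 0.002, -1.0]]
wrist_force: [-0.9, -4.5, 7.5]
gripper_width: 0.544
gripper_force: 30.0
```

```bash
python3 q.py
```

```text
22.18 [0.4999 0.1643 0.0552] yaw 172.54 F [-0.9457 -4.5006  7.5027] M [-1.2083  0.2156 -0.0096] w 47.32 j6 -43.4
```

>>> step_arm(linear=[[0,0,0],[0,0,0]], delta_rot=[[0,0,0.0655],[0,0,0]], grip=[42,42])

```text
time_s: 22.42
tcp_pos: [0.4998, 0.1643, 0.0552]
ee_rot: [[-0.195, -0.981, -0.002], [-0.981, 0.195, -0.002], [0.002, 0.002, -1.0]]
wrist_force: [-1.7, -4.6, 7.6]
gripper_width: 0.549
gripper_force: 30.0
```

```bash
python3 q.py
```

```text
22.43 [0.4998 0.1643 0.0552] yaw 168.73 F [-1.6673 -4.5515  7.5791] M [-1.1589  0.2351 -0.173 ] w 47.8 j6 -47.2
```

>>> step_arm(linear=[[0,0,0],[0,0,0]], delta_rot=[[0,0,0.0655],[0,0,0]], grip=[42,42])

```text
time_s: 22.68
tcp_pos: [0.4998, 0.1644, 0.0552]
ee_rot: [[-0.258, -0.966, -0.002], [-0.966, 0.258, -0.002], [0.002, 0.001, -1.0]]
wrist_force: [-1.6, -3.3, 8.3]
gripper_width: 0.54
gripper_force: 30.0
```

```bash
python3 q.py; python3 fit.py
cat > prof.py <<'E'
from h import *
M=np.array(capture('wrist')['mount'])
def mk(n,p,R):
    W=np.eye(4); W[:3,:3]=R; W[:3,3]=p
    return dict(img=cv2.imread(f'pics/{n}.png'),T=np.linalg.inv(W@M),fx=312.26,fy=312.26,cx=319.97,cy=202.28)
def warp(c,z,x0,x1,y0,y1,s):  # top-down, s px per m, row=y descending
    src=np.float32([proj(c,(x,y,z)) for x,y in [(x0,y1),(x1,y1),(x1,y0),(x0,y0)]])
    w,h=int((x1-x0)*s),int((y1-y0)*s)
    return cv2.warpPerspective(c['img'],cv2.getPerspectiveTransform(src,np.float32([[0,0],[w,0],[w,h],[0,h]])),(w,h))
a=mk('w2',[.4976,.1608,.2495],np.array([[.1588,-.9873,-.0005],[-.9873,-.1588,0],[0,.0005,-1]]))
b=mk('w5',[.499,.1831,.2037],np.array([[.0031,-1,.0005],[-1,-.0031,.0004],[-.0004,-.0005,-1]]))
A=warp(a,.038,.46,.54,-.04,.11,4000); B=warp(b,.038,.46,.54,-.04,.11,4000)
cv2.imwrite('pics/top.png',np.hstack([A,B]))
for n,I in (('w2',A),('w5',B)):
    g=cv2.cvtColor(I,cv2.COLOR_BGR2GRAY)[:,110:210].mean(1)
    print(n,[(round(-40+(600-r)/4),int(g[r])) for r in range(0,600,8)])
E
python3 prof.py
```

```text
22.68 [0.4998 0.1644 0.0552] yaw 165.06 F [-1.6175 -3.2769  8.3491] M [-1.1611  0.3264  0.0609] w 46.94 j6 -50.9
3.0 [-0.042  0.271 -0.027] 0.0357
3.5 [-0.032  0.27  -0.027] 0.0313
4.0 [-0.023  0.27  -0.028] 0.0285
4.5 [-0.015  0.269 -0.028] 0.0274
5.0 [-0.008  0.269 -0.029] 0.0274
5.5 [-0.003  0.268 -0.029] 0.0295
6.0 [ 0.     0.268 -0.03 ] 0.0316
6.5 [ 0.003  0.267 -0.03 ] 0.0337
7.0 [ 0.004  0.266 -0.031] 0.0346
[-0.014871    0.26921068 -0.02807218  4.49311965] [0.00666161 0.00736819 0.00432996 0.28062596]
[ 0.017  0.03  -0.019 -0.032 -0.046  0.051  0.019  0.009  0.021  0.017
 -0.019  0.012 -0.001 -0.02   0.025 -0.034 -0.029 -0.058 -0.002 -0.
  0.003 -0.026 -0.006  0.009  0.013  0.028 -0.021  0.06 ]
w2 [(110, 76), (108, 77), (106, 77), (104, 78), (102, 119), (100, 128), (98, 117), (96, 120), (94, 131), (92, 125), (90, 103), (88, 111), (86, 111), (84, 104), (82, 107), (80, 98), (78, 98), (76, 84), (74, 99), (72, 155), (70, 177), (68, 156), (66, 133), (64, 133), (62, 134), (60, 134), (58, 134), (56, 134), (54, 134), (52, 134), (50, 134), (48, 134), (46, 134), (44, 134), (42, 135), (
[... 506 characters left out ...]
(96, 102), (94, 130), (92, 119), (90, 100), (88, 106), (86, 110), (84, 98), (82, 106), (80, 95), (78, 94), (76, 73), (74, 95), (72, 155), (70, 177), (68, 143), (66, 85), (64, 82), (62, 62), (60, 81), (58, 131), (56, 159), (54, 189), (52, 190), (50, 190), (48, 189), (46, 189), (44, 192), (42, 190), (40, 188), (38, 188), (36, 187), (34, 189), (32, 186), (30, 186), (28, 186), (26, 187), (24, 188), (22, 187), (20, 187), (18, 187), (16, 188), (14, 187), (12, 188), (10, 188), (8, 0), (6, 0), (4, 0), (2, 0), (0, 0), (-2, 0), (-4, 0), (-6, 0), (-8, 0), (-10, 0), (-12, 0), (-14, 0), (-16, 0), (-18, 0), (-20, 0), (-22, 0), (-24, 0), (-26, 0), (-28, 0), (-30, 0), (-32, 0), (-34, 0), (-36, 0), (-38, 0)]
```

View pics/top.png

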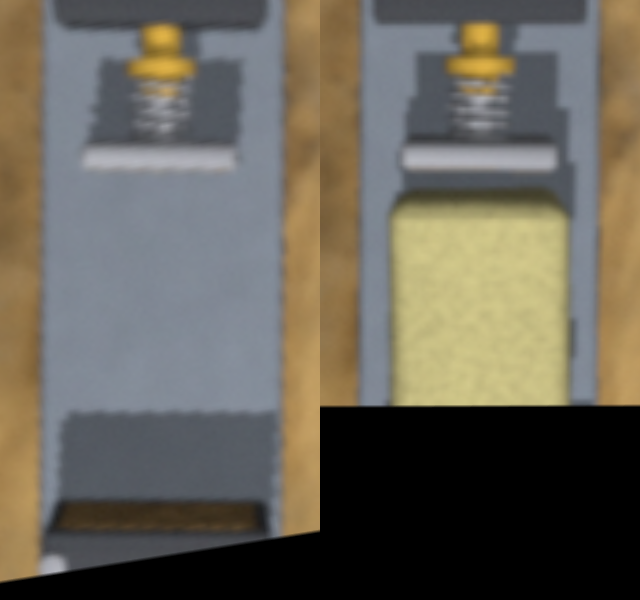

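The rectified view puts the pad edge at y ≈ 67 mm (row 172) and the fixed face at about -23.5 mm (row 531). First bearing therefore comes between clicks 4.5 and 4.8, which agrees with the torque fit of 4.5. Click 5 is the first to bear, so three more makes click 8: one more click, then let go.

>>> step_arm(linear=[[0,0,0],[0,0,0],[0,0,0]], delta_rot=[[0,0,0.131],[0,0,0.131],[0,0,0]], grip=[42,42,42])

```text
time_s: 23.1
tcp_pos: [0.4995, 0.1644, 0.0552]
ee_rot: [[-0.499, -0.866, -0.002], [-0.866, 0.499, -0.002], [0.003, 0.001, -1.0]]
wrist_force: [-2.6, -2.4, 8.9]
gripper_width: 0.545
gripper_force: 30.0
```

```bash
python3 q.py
```

```text
23.1 [0.4995 0.1644 0.0552] yaw 150.03 F [-2.5636 -2.4247  8.8835] M [-0.8572  0.5866  0.1558] w 47.44 j6 -65.9
```

>>> step_arm(linear=[[0,0,0],[0,0,0],[0,0,0],[0,0,0],[0,0,-15],[0,0,-30],[0,0,-50],[0,0,-50],[0,0,-10],[0,0,0]], delta_rot=[[0,0,0],[0,0,0],[0,0,0],[0,0,0],[0,0,0],[0,0,0],[0,0,0],[0,0,0],[0,0,0],[0,0,0]], grip=[75,75,75,75,75,75,75,75,75,75])

```text
time_s: 24.35
tcp_pos: [0.5006, 0.1655, 0.2108]
ee_rot: [[-0.501, -0.865, 0.002], [-0.865, 0.501, 0.002], [-0.002, -0.001, -1.0]]
wrist_force: [0.2, 0.3, -0.4]
gripper_width: 0.859
gripper_force: 0.0
```

```bash
python3 - <<'E'
from h import *
s=sense(); print(s['time_s'],s['tcp_pos'],s['wrist_force'],s['gripper_width'])
c=cam('wrist'); save(c,'w8'); 
cv2.imwrite('pics/w8c.png',cv2.cvtColor(c['img'],cv2.COLOR_RGB2BGR))
for l,z in [('pumice_block',.041),('dial',.079),('clamp',.008)]:
  for m in silhouettes('wrist',l): print(l,m['score'],m['point'],rect(c,m['mask'],z))
# carriage/pad gap and pointer direction
g=c['img']; 
def prof(x,z): return [(y,int(g[int(round(v)),int(round(u))].mean())) for y in range(40,110,3) for u,v in [proj(c,(x,y/1000,z))] if 0<=v<400 and 0<=u<640]
print(prof(.5,.038)); print(prof(.488,.038))
red=(g[:,:,0].astype(int)-g[:,:,1]>60)&(g[:,:,0].astype(int)-g[:,:,2]>60)
P=np.array([ray(c,(u,v),.08)[:2] for v,u in np.argwhere(red)]); 
k=np.hypot(*(P-[.5,.1643]).T)<.03; P=P[k]; print(len(P),P.mean(0) if len(P) else '')
E
```

```text
24.35 [0.50063174 0.16553505 0.2108339 ] [ 0.21355754  0.27272016 -0.41035416] 0.8592564779189599
pumice_block 0.68 [366.4, 26.6] ((380.2255859375, 52.76365280151367), (96.81924438476562, 57.91759490966797), 10.191021919250488)
dial 0.87 [322.5, 187.6] ((497.91961669921875, 160.74435424804688), (55.98935317993164, 50.02021026611328), 69.5328598022461)
clamp 0.65 [291.0, 132.5] ((503.50830078125, 83.09695434570312), (270.4824523925781, 74.16555786132812), 89.44245147705078)
clamp 0.37 [319.4, 187.1] ((507.3389892578125, 176.303955078125), (69.3294677734375, 60.15536117553711), 59.886070251464844)
[(40, 174), (43, 176), (46, 174), (49, 139), (52, 94), (55, 169), (58, 128), (61, 94), (64, 107), (67, 137), (70, 153), (73, 123), (76, 104), (79, 122), (82, 77), (85, 75), (88, 76), (91, 53), (94, 85), (97, 84), (100, 85), (103, 85), (106, 84), (109, 86)]
[(40, 176), (43, 174), (46, 174), (49, 133), (52, 88), (55, 177), (58, 122), (61, 57), (64, 80), (67, 82), (70, 83), (73, 82), (76, 83), (79, 78), (82, 78), (85, 75), (88, 76), (91, 50), (94, 83), (97, 83), (100, 84), (103, 83), (106, 86), (109, 85)]
32 [0.50802197 0.1729933 ]
```

```bash
python3 -c "
from station import finish_job; print(finish_job())"
```

```text
the job is handed in; nothing more can be done
None
```

The pumice block is lying in the clamp, held about 3.4 clicks past first contact (three clicks after the first one that bore on it). That is a squeeze of roughly 10.6 N by pad and carriage travel. The hand is clear, and I handed the job in at about 24 s of the 72 s; no verdict came back.

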